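# Snap the retaining clip over the capacitor and slide it home under the bracket

### The job

Take the larger of the two plastic retaining clips by its upright tab and push it straight down over the middle of the lying capacitor, tongue towards the bracket but clear of it, until both arms snap past the widest point and the clip sits fully down. Then slide it along the capacitor until its tongue, under the bracket's lip, butts against the bracket, press it there lightly for a moment, and let go, leaving it upright and fully down. Be gentle: do not crush the capacitor or ram the bracket, and leave the other things on the bench alone.

Things in the scene. Friction and masses are not known exactly. Their poses are not given: they have to be found in the camera images.
- clip: The larger retaining clip, loose, ivory plastic, about 50 g: flat crown with an upright tab on top, a tongue at one end, two sprung arms at its sides. Starts standing on its feet. Origin: bottom of the feet, midway. x: lengthwise to the tongue; y: across, arm to arm; z: up. Heights: feet 0, lips 10, crown underside 33.5, crown top 39.5, tab top 74.5 mm. 39 mm over the arms, 45 over the feet.
- clip_seat (a point): Middle of the crown's underside, 33.5 mm above the clip's origin, axes as the clip; on the capacitor's top line when the clip is fully down. Crown 28 (x) by 32 (y) mm, 6 thick. The arms start to spread with it about 18 mm above the capacitor's top and snap past at 10 to 5 mm (rubbing varies): the force drops, then rises as the crown lands.
- clip_tab (a point): Grasp point in the tab, 60.5 mm above the clip's origin (21 above the crown, 14 below the tab's top), axes as the clip. Tab 18 (x) by 12 (y) by 35 (z) mm, centred: grip it across its 12 mm, along y; fingertips may stand on the crown beside it. Pushing the clip on takes about 9 to 16 N; once on, it slides lengthwise with about 1 to 4 N.
- clip_tip (a point): End of the tongue, 24 mm ahead (x) of the clip's origin and 37 mm above it, axes as the clip; it butts against the bracket's stop face at the end: press that with a few newtons (15 is too much; the capacitor takes a push of 30). The tongue runs from x = 13 to 24 mm, 16 wide, 5 thick, its top level with the crown's top.
- capacitor: Black lying cylinder, 30 mm across, fixed on the circuit board of an open ivory case (150 by 104 mm, walls 20 high, fixed). Origin: on its axis, 37 mm above the bench, 40 mm from its free end and 54 from the other; x along the axis to the bracket, z up. A 10 mm wide foot runs under it; beside it is free room for the clip's arms. Push the clip on at about x = -12 mm.
- housing: The open case that carries the capacitor and, across the capacitor's +x end, an aluminium bracket: upright plate 50 mm wide, 5 thick, top 66 above the bench. Its stop face lies anywhere from x = 34 to 48 mm from the capacitor's origin: not reported, feel for it. A lip 26 wide overhangs 9 mm before the face, 3.5 over a seated tongue. Origin: bottom of the case, under the capacitor's; same axes.
- small_clip: A smaller clip of the same shape (for a 20 mm part, 59.5 mm tall, 35 mm over its feet), loose, standing on the bench beside the other; the two swap places from run to run. Bystander. Origin: underside of its feet.
- pliers: Side cutters with yellow handles, about 160 mm long, lying on the bench. Bystander.
- screwdriver: Screwdriver lying on the bench. Bystander.
- spare_case: Another open ivory case with a board, 130 by 85 by 32 mm. Bystander.
- flux_bottle: Small jar, 44 mm across, 75 mm tall. Bystander.
- screw_dish: Shallow black dish, 64 mm across, 22 mm tall. Bystander.
Not all that is in view belongs to the job. What is shaped like the clip but blue, pink or yellow is not meant.

How it is judged:
By the outcome, as a careful person would: the job done as asked, in the order asked, and still so for the second after the job is handed in, with the robot touching nothing.
It also fails if it takes over 61 s, if anything falls off the work surface, if the arm or the gripper's body presses on something with over 40 N, if the wrist force passes 120 N, or if a joint passes its speed limit or range.

### The arm

A 6-joint arm with a two-finger parallel gripper is mounted at the origin on the work surface. World frame = base frame: x ahead of the robot, y to its left, z up, the work surface at z = 0. Lengths are in m, angles in degrees, forces in N, time in s.
With the tool pointing down it reaches from about 0.3 to 0.775 m from the base axis. Payload 14.6 kg.
Tool frame: the origin (TCP) lies midway between the tips of the shut fingers; the grasp point (between the pads) lies arm.tcp_to_grasp behind it (arm.tcp_to_grasp is the distance from the TCP to the grasp point, in m); z points along the fingers, y is the line along which they close (so a half turn about z gives the same grasp; the last joint's range is limited). The gripper opens to 85 mm and grips with 20 to 120 N. Pads are 22 mm wide; open, the fingers measure 114 mm over their backs; the gripper's body (76 mm by 85 mm) begins 54 mm behind the grasp point. The pads swing forward as they close: fully open they stand 13 mm farther back than shut.
Start: joints at [-77.957, 17.183, 87.147, -0, 75.671, -3.816], TCP at [0.15, -0.529, 0.231] pointing down, gripper open.
Joint ranges: [-173.82, 173.82], [-45.26, 126.66], [13.44, 144.39], [-59.66, 239.66], [0, 175.72], [-146.38, 146.38]. Speed limits (degrees/s): [127.2, 127.2, 147.25, 180, 180, 180].

### API

Orientations are given as [roll, pitch, yaw] about the fixed x, y, z axes, in that order (R = Rz(yaw) Ry(pitch) Rx(roll)).
In Python, from workcell import arm gives the robot as it stands.
- The arm moves only by the shell command python3 -m pendant 'ROWS' [FORCE]. ROWS is a JSON object of lists of equal length, an entry for each row: "twist": the turn, a rotation vector about the world's x, y, z scaled (see below), a list of three; "travel": the shift along the world's x, y, z scaled (see below), a list of three; "gripper": the opening, from -1 (shut) to 1 (fully open). In form: {"twist": [[ax, ay, az], ...], "travel": [[dx, dy, dz], ...], "gripper": [gripper, ...]}. A call has exactly 10 rows; each row shifts and turns the commanded pose from where the row before left it; what a row does not reach is not made up. The controller multiplies each number of a shift by 40 mm and each number of a turn by 0.12 rad. A row lasts 1/10 s, in which the tool goes at most 50 mm and 8.59 degrees, less where a joint would pass 70% of its speed; a pose out of reach is approached as far as the arm can. A call with a number of a shift or a turn outside -1 to 1 is refused whole. A call with a gripper value outside its range is refused whole. The fingers move at their own pace and stop on an object; FORCE is the grip in N (left out, the last holds). Time passes only in rows, so rows that do not move let the fingers close, or fill a call up. It gives the time, the measured TCP pose, the force and the opening at its end, in the units of the state.
- arm.get_obs(): the state, without advancing time (a new reading comes with each control period).
- arm.read_camera(name): name is "scene" or "top" or "wrist"; returns a dict with "frame" (384x512x3 uint8, red, green, blue), "range_z" (384x512 float32, m along the optical axis (not along the pixel's ray), 0 where there is no reading), "fov_y" (degrees; the focal length in pixels is half the picture's height over the tangent of half this angle, whatever the lens; pixels are square), "cx", "cy" (the principal point, pixels), "R" (3x3) and "t" (3): a world point X has camera coordinates R X + t; the wrist camera has in their place "hand_eye" (4x4, takes a point from camera to tool coordinates, whose origin is the TCP and whose axes are the flange's). Camera axes: x right, y down, z forward; pixel columns grow to the right and rows downward; lengths in m; the calibration is good to about 2 mm. A picture is of the moment at which its call begins: read the wrist's pose just before it.
- arm.finish_job(): hands the job in, once; it reports no verdict.
The state is a dict: "time": time; "joint_pos": joint angles; "qvel": joint speeds; "tau": joint torques, N m; "eef_pos": TCP position; "tcp_rot": TCP orientation; "contact_force": force on the tool from outside, world axes, zero at the start; "wrist_torque": the same for the moment, N m; "gripper_width": opening from 0.0 (shut) to 1.0 (fully open).
Only numpy, scipy, OpenCV 4.12 (cv2) and the standard library are available. Lean on these libraries where they do the work, as an engineer would, in place of code of your own. Each camera call takes 0.05 s, during which the arm holds its last target. There are 200 camera calls.

## Working session

There is one attempt and no reset: what is moved stays moved. The work goes in short steps, Python scripts to look and compute and a shell command to move; the robot and the scene stay as the last step left them, time stands still between calls to the robot, and variables do not carry over. Pictures are saved under pics/ and viewed, on a budget of 10 in all, crops included, one or two more only if the job needs it, and the job is handed in when it is done.

```bash
mkdir -p pics; ls
python3 - <<'E'
from workcell import arm
import cv2,numpy as np
print(arm.get_obs(), arm.tcp_to_grasp)
for n in ["scene","top"]:
    c=arm.read_camera(n); np.savez(f"/tmp/{n}.npz",**c)
    cv2.imwrite(f"pics/{n}0.png",cv2.resize(c["frame"][:,:,::-1],None,fx=1.5,fy=1.5))
    print(n,c["fov_y"],c["cx"],c["cy"],c["R"],c["t"])
E
```

```text
pics
{'time': 0.0, 'joint_pos': array([-7.79554871e+01,  1.72157539e+01,  8.71805898e+01,  8.60348988e-04,
        7.56708627e+01, -3.81565496e+00]), 'qvel': array([-0.06855857,  0.05540431, -0.0423321 ,  0.00744137,  0.03514492,
       -0.15199526]), 'tau': array([-7.58256865e-04, -5.43501770e+01, -3.61793411e+01, -6.17336377e-05,
        3.97600641e-03,  3.03943511e-05]), 'eef_pos': array([ 0.15026304, -0.52882894,  0.23071798]), 'tcp_rot': array([-1.79932998e+02, -5.30383465e-03,  1.58599513e+01]), 'contact_force': array([0.03963269, 0.37054465, 1.23165617]), 'wrist_torque': array([ 0.02900849,  0.01293488, -0.02810301]), 'gripper_width': 0.9988410194837309} 0.0187
scene 49.13517391409613 259.5275819009368 189.61686184760225 [[-0.83309981  0.55310666  0.00421173]
 [ 0.39262676  0.596711   -0.69984299]
 [-0.389601   -0.58138543 -0.71428429]] [ 0.47290447 -0.15159068  1.40332778]
top 51.39789506491942 259.3200010074503 196.83834036898105 [[-2.64719873e-02 -9.99646899e-01 -2.30450591e-03]
 [-9.92803892e-01  2.65599652e-02 -1.16769001e-01]
 [ 1.16788978e-01 -8.03185087e-04 -9.93156428e-01]] [-0.00308266  0.57201965  0.85101123]
```

View pics/top0.png

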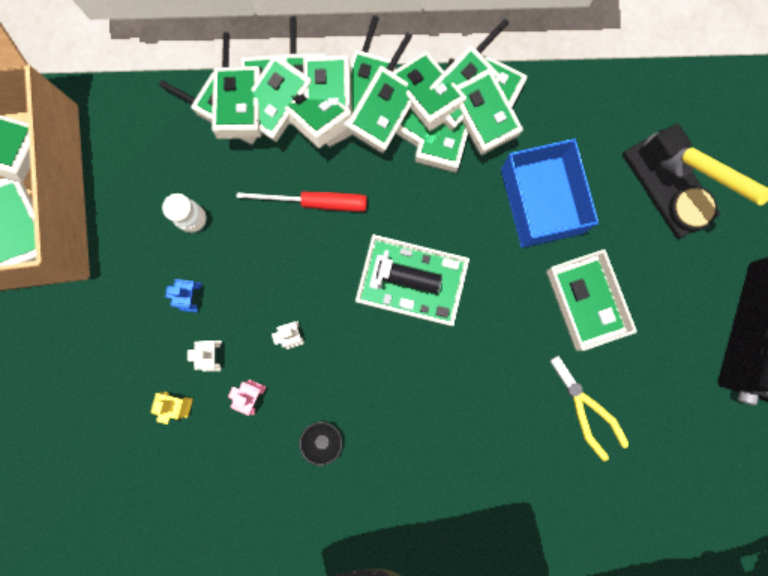

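View pics/scene0.png

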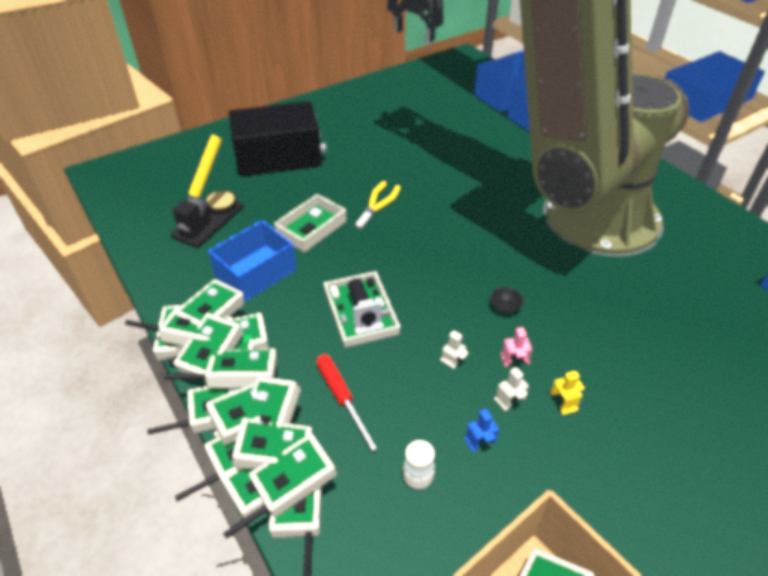

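Top view: the case with the capacitor is at (412,278), with the bracket at its left end (382,270). The ivory clips are at (205,355) and (288,335), and the left one looks larger. The scene view agrees. Next I'll measure with depth.

```bash
cat > h.py <<'E'
import numpy as np,cv2
def cloud(c,R=None,t=None):
    f=192/np.tan(np.radians(c["fov_y"])/2); z=c["range_z"]
    v,u=np.mgrid[:384,:512]
    P=np.dstack([(u-c["cx"])/f*z,(v-c["cy"])/f*z,z])
    R=c["R"] if R is None else R; t=c["t"] if t is None else t
    return (P-t)@R
def proj(c,X):
    f=192/np.tan(np.radians(c["fov_y"])/2); p=np.asarray(X)@c["R"].T+c["t"]
    return p[...,:2]/p[...,2:]*f+[c["cx"],c["cy"]]
E
python3 - <<'E'
import numpy as np,cv2
from h import *
c=np.load("/tmp/top.npz"); W=cloud(c)
for n,(u,v) in dict(L=(205,355),R=(288,335)).items():
    u,v=int(u/1.5),int(v/1.5); s=np.s_[v-22:v+22,u-22:u+22]
    P=W[s].reshape(-1,3); col=c["frame"][s].reshape(-1,3).astype(int)
    m=(col.min(1)>120)&(P[:,2]>.005); P=P[m]
    print(n,m.sum(),"zmax",np.sort(P[:,2])[-8:])
    for lo,hi in((.005,.02),(.02,.045),(.048,.09)):
        q=P[(P[:,2]>lo)&(P[:,2]<hi)]
        if len(q)>3: print(lo,len(q),q.mean(0).round(4),cv2.minAreaRect((q[:,:2]*1000).astype(np.float32)))
u,v=412/1.5,278/1.5;u,v=int(u),int(v);s=np.s_[v-40:v+40,u-50:u+50]
P=W[s].reshape(-1,3);col=c["frame"][s].reshape(-1,3).astype(int)
m=(col.max(1)<60)&(P[:,2]>.035)&(P[:,2]<.056);q=P[m];print("cap",len(q),q.mean(0),cv2.minAreaRect((q[:,:2]*1000).astype(np.float32)))
q=P[P[:,2]>.0575];print("brk",len(q),q.mean(0),cv2.minAreaRect((q[:,:2]*1000).astype(np.float32)))
m=(P[:,2]>.012)&(P[:,2]<.026)&(col.min(1)>120);q=P[m];print("case",cv2.minAreaRect((q[:,:2]*1000).astype(np.float32)))
a=cv2.resize(c["frame"][200:265,110:215,::-1],None,fx=7,fy=7,interpolation=cv2.INTER_CUBIC);cv2.imwrite("pics/crop1.png",a)
E
```

```text
L 293 zmax [0.07496536 0.075082   0.07532924 0.07565719 0.0763239  0.07705119
 0.91197433 0.91197433]
0.005 23 [0.4894 0.2439 0.0106] ((487.2857971191406, 243.8809051513672), (19.611690521240234, 45.58595657348633), 64.9078598022461)
0.02 193 [0.4918 0.253  0.0382] ((492.43560791015625, 257.94366455078125), (38.39194107055664, 39.04113006591797), 89.63604736328125)
0.048 70 [0.4926 0.2504 0.07  ] ((492.9169616699219, 252.29872131347656), (18.49350929260254, 10.8410005569458), 88.8721923828125)
R 216 zmax [0.06519587 0.06528371 0.06550233 0.06554209 0.06596207 0.06599484
 0.0660712  0.06674688]
0.005 11 [0.5145 0.1251 0.0111] ((516.077392578125, 122.19681549072266), (17.726367950439453, 37.70750045776367), 63.788455963134766)
0.02 147 [0.5181 0.1335 0.0286] ((518.7593994140625, 136.16688537597656), (29.144676208496094, 38.23445510864258), 17.0483341217041)
0.048 57 [0.5199 0.1298 0.0617] ((520.0751953125, 130.72216796875), (11.564793586730957, 17.463808059692383), 14.789290428161621)
cap 267 [ 0.59401468 -0.05466801  0.04659932] ((596.3582763671875, -52.18476104736328), (81.74121856689453, 26.12239646911621), 74.30313110351562)
brk 132 [ 0.58123493 -0.01363349  0.23122805] ((550.8299560546875, -10.157363891601562), (21.05692481994629, 164.11764526367188), 87.84371948242188)
case ((598.0830078125, -54.19611358642578), (150.24029541015625, 104.71431732177734), 74.22738647460938)
```

View pics/crop1.png

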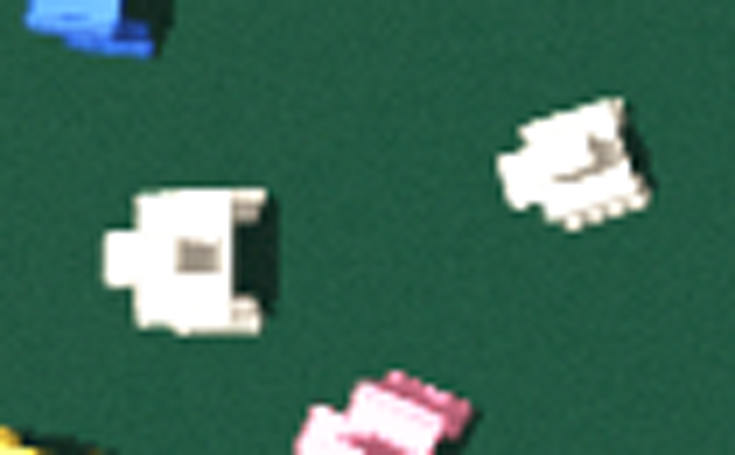

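The larger clip is at about (0.493, 0.252) with its yaw near 90°, tongue towards +y. The capacitor's yaw is about 74°. I'll set out by way of the case for a close look.

```bash
python3 -m pendant '{"twist":[[0,0,0.85],[0,0,0.85],[0,0,0.85],[0,0,0.85],[0,0,0.85],[0,0,0.85],[0,0,0.85],[0,0,0.85],[0,0,0.85],[0,0,0.85]],"travel":[[0.85,0.85,0.1],[0.85,0.85,0.1],[0.85,0.85,0.1],[0.85,0.85,0.1],[0.85,0.85,0.1],[0.85,0.85,0.1],[0.85,0.85,0.1],[0.85,0.85,0.1],[0.85,0.85,0.1],[0.85,0.85,0.1]],"gripper":[1,1,1,1,1,1,1,1,1,1]}' 40
python3 - <<'E'
from workcell import arm
c=arm.read_camera("wrist");print(c["hand_eye"],c["fov_y"],c["cx"],c["cy"])
E
```

```text
time: 1.1
eef_pos: [0.4913, -0.1873, 0.2713]
tcp_rot: [-180.0, -0.0, 74.5]
contact_force: [-0.1, -1.6, 0.7]
gripper_width: 1.0
[[ 2.97389412e-04 -9.62312743e-01 -2.71945026e-01  6.91579814e-02]
 [ 9.99999947e-01  3.22646551e-04 -4.81622731e-05  6.56481813e-04]
 [ 1.34089294e-04 -2.71944997e-01  9.62312787e-01 -1.42606017e-01]
 [ 0.00000000e+00  0.00000000e+00  0.00000000e+00  1.00000000e+00]] 64.88442442121536 259.46149773508574 189.97216626635444
```

```bash
python3 -m pendant '{"twist":[[0,0,0],[0,0,0],[0,0,0],[0,0,0],[0,0,0],[0,0,0],[0,0,0],[0,0,0],[0,0,0],[0,0,0]],"travel":[[0.58,0.9,0],[0.58,0.9,0],[0.58,0.9,0],[0.58,0.9,0],[0.58,0.9,0],[0,0,0],[0,0,0],[0,0,0],[0,0,0],[0,0,0]],"gripper":[1,1,1,1,1,1,1,1,1,1]}'
cat >> h.py <<'E'
def wrist(name):
    from workcell import arm
    from scipy.spatial.transform import Rotation as Ro
    o=arm.get_obs(); c=dict(arm.read_camera("wrist"))
    T=np.eye(4); T[:3,:3]=Ro.from_euler("xyz",o["tcp_rot"],degrees=True).as_matrix(); T[:3,3]=o["eef_pos"]
    M=np.linalg.inv(T@c["hand_eye"]); c["R"]=M[:3,:3]; c["t"]=M[:3,3]
    np.savez(f"/tmp/{name}.npz",**c); cv2.imwrite(f"pics/{name}.png",cv2.resize(c["frame"][:,:,::-1],None,fx=1.5,fy=1.5))
    return o,c
E
python3 - <<'E'
from h import *
o,c=wrist("w1")
W=cloud(c);a=np.radians(74.25);ex=np.array([np.cos(a),np.sin(a)]);ey=np.array([-ex[1],ex[0]])
O=np.array([.598,-.054]);P=W.reshape(-1,3);col=c["frame"].reshape(-1,3).astype(int)
d=(P[:,:2]-O);X=d@ex;Y=d@ey
m=(col.max(1)<75)&(P[:,2]>.04)&(P[:,2]<.056)&(abs(X)<.1)&(abs(Y)<.03)
q=P[m];print("cap",m.sum(),cv2.minAreaRect((q[:,:2]*1000).astype(np.float32)),"X",np.percentile(X[m],[0,1,5,95,99,100]),"Y",np.percentile(Y[m],[1,5,50,95,99]),"z",np.percentile(q[:,2],[95,99]))
m2=m&(P[:,2]>.0515);print("ridge fit",np.polyfit(X[m2],Y[m2],1),m2.sum())
m=(P[:,2]>.012)&(P[:,2]<.026)&(col.min(1)>120)&(abs(X)<.085)&(abs(Y)<.06);q=P[m];print("case",cv2.minAreaRect((q[:,:2]*1000).astype(np.float32)))
m=(P[:,2]>.06)&(P[:,2]<.075)&(abs(X)<.085)&(abs(Y)<.06);print("brk X",np.percentile(X[m],[0,1,5,50,95,99,100]),"Y",np.percentile(Y[m],[0,5,95,100]),P[m][:,2].mean())
E
```

```text
time: 2.15
eef_pos: [0.6061, -0.0099, 0.2716]
tcp_rot: [180.0, -0.0, 74.2]
contact_force: [-1.2, 0.9, 0.9]
gripper_width: 1.001
cap 1006 ((600.8358764648438, -46.16164779663086), (94.1849594116211, 29.202104568481445), 75.00493621826172) X [-0.0389317  -0.03781778 -0.0353578   0.02019363  0.02808435  0.05557475] Y [-0.01548945 -0.0141726  -0.00102131  0.01195688  0.01329055] z [0.05247963 0.05317676]
ridge fit [-0.01050048 -0.00123597] 238
case ((599.2813720703125, -53.30805206298828), (150.40591430664062, 104.11195373535156), 74.32085418701172)
brk X [0.03700766 0.03718051 0.03742902 0.04580924 0.05028548 0.05043876
 0.05061986] Y [-0.02527099 -0.02160487  0.02040541  0.02395734] 0.06556777134365335
```

View pics/w1.png

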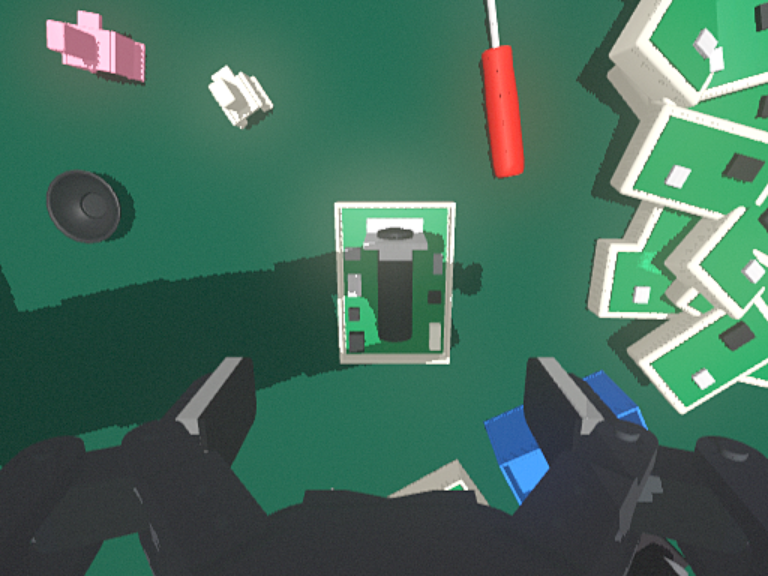

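The free end is at X=-38.5 mm and the ridge at Y=-1 mm. That puts the capacitor's origin at about (0.5994, -0.0528) with yaw 74.3°, and the stop face at about x=44 mm. Now over to the clip.

```bash
python3 -m pendant '{"twist":[[0,0,0.33],[0,0,0.33],[0,0,0.33],[0,0,0.33],[0,0,0.33],[0,0,0.33],[0,0,0.33],[0,0,0],[0,0,0],[0,0,0]],"travel":[[-0.4,0.935,-0.32],[-0.4,0.935,-0.32],[-0.4,0.935,-0.32],[-0.4,0.935,-0.32],[-0.4,0.935,-0.32],[-0.4,0.935,-0.32],[-0.4,0.935,-0.32],[0,0,0],[0,0,0],[0,0,0]],"gripper":[1,1,1,1,1,1,1,1,1,1]}'
python3 - <<'E'
from h import *
o,c=wrist("w2")
W=cloud(c);P=W.reshape(-1,3);col=c["frame"].reshape(-1,3).astype(int)
n=(abs(P[:,0]-.493)<.035)&(abs(P[:,1]-.252)<.035)&(col.min(1)>90)
for lo,hi in((.034,.043),(.046,.072),(.0725,.08)):
    q=P[n&(P[:,2]>lo)&(P[:,2]<hi)]; print(lo,len(q),q.mean(0),q.min(0),q.max(0),cv2.minAreaRect((q[:,:2]*1000).astype(np.float32)))
print(o["eef_pos"],o["tcp_rot"])
E
```

```text
time: 3.2
eef_pos: [0.4949, 0.252, 0.1822]
tcp_rot: [180.0, -0.0, 90.1]
contact_force: [0.8, -0.8, -0.2]
gripper_width: 0.995
0.034 979 [0.49374758 0.25967529 0.03923159] [0.47457272 0.24092257 0.0351385 ] [0.51291154 0.2788232  0.04181235] ((493.6383361816406, 259.9117126464844), (38.33741760253906, 37.77338790893555), 0.32296958565711975)
0.046 81 [0.49382623 0.26340712 0.06072201] [0.4878727  0.26208855 0.0463763 ] [0.49974209 0.26385405 0.07194805] ((493.8315124511719, 263.09027099609375), (1.6601225137710571, 11.874098777770996), 88.3228530883789)
0.0725 277 [0.49389788 0.25499189 0.07432791] [0.48831946 0.24631434 0.07262352] [0.49959016 0.26345417 0.07591933] ((493.9841003417969, 254.8872528076172), (17.130353927612305, 11.268280029296875), 89.79360961914062)
[0.49486184 0.25195469 0.18219143] [ 1.79952999e+02 -9.76921194e-03  9.01126187e+01]
```

View pics/w2.png

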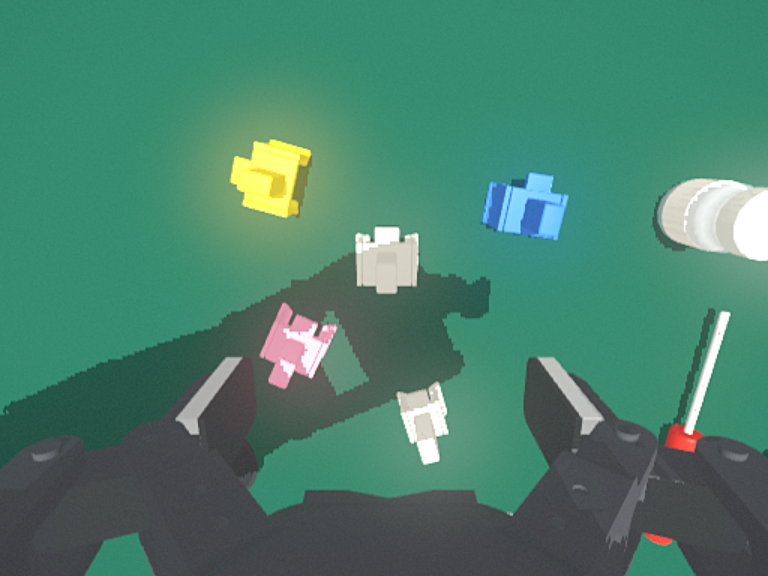

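The ivory clip's tab is at (0.494, 0.2548), yaw 90°. The pink and yellow ones are near the finger path, so I'll descend with the fingers half shut.

```bash
python3 -m pendant '{"twist":[[0,0,0],[0,0,0],[0,0,0],[0,0,0],[0,0,0],[0,0,0],[0,0,0],[0,0,0],[0,0,0],[0,0,0]],"travel":[[-0.025,0.068,-0.2],[0,0,-0.45],[0,0,-0.45],[0,0,-0.45],[0,0,-0.45],[0,0,-0.45],[0,0,-0.45],[0,0,-0.4],[0,0,-0.12],[0,0,-0.06]],"gripper":[0,0,0,0,0,0,0,0,0,0]}'
```

```text
time: 4.25
eef_pos: [0.4933, 0.2551, 0.0421]
tcp_rot: [-180.0, 0.0, 90.1]
contact_force: [1.1, 0.6, -0.0]
gripper_width: 0.496
```

```bash
python3 -m pendant '{"twist":[[0,0,0],[0,0,0],[0,0,0],[0,0,0],[0,0,0],[0,0,0],[0,0,0],[0,0,0],[0,0,0],[0,0,0]],"travel":[[0,0,0],[0,0,0],[0,0,0],[0,0,0],[0,0,0],[0,0,0],[0,0,0],[0,0,0],[0,0,0],[0,0,0]],"gripper":[-0.3,-0.5,-0.6,-0.7,-0.8,-0.9,-1,-1,-1,-1]}' 60
```

```text
time: 5.25
eef_pos: [0.4935, 0.2556, 0.0429]
tcp_rot: [180.0, -0.0, 90.2]
contact_force: [-0.4, -0.2, 5.9]
gripper_width: 0.134
```

```bash
python3 -m pendant '{"twist":[[0,0,0],[0,0,0],[0,0,0],[0,0,0],[0,0,0],[0,0,-0.256],[0,0,-0.256],[0,0,-0.256],[0,0,-0.256],[0,0,-0.256]],"travel":[[0,0,0.3],[0,0,0.8],[0,0,0.9],[0,0,0.9],[0,0,0.6],[0.285,-0.89,0],[0.285,-0.89,0],[0.285,-0.89,0],[0.285,-0.89,0],[0.285,-0.89,0]],"gripper":[-1,-1,-1,-1,-1,-1,-1,-1,-1,-1]}'
```

```text
time: 6.25
eef_pos: [0.5504, 0.076, 0.1832]
tcp_rot: [180.0, -0.0, 81.3]
contact_force: [-0.2, -0.2, -1.4]
gripper_width: 0.13
```

```bash
python3 -m pendant '{"twist":[[0,0,-0.256],[0,0,-0.256],[0,0,-0.256],[0,0,-0.256],[0,0,0],[0,0,0],[0,0,0],[0,0,0],[0,0,0],[0,0,0]],"travel":[[0.285,-0.89,0],[0.285,-0.89,0],[0.285,-0.89,0],[0.285,-0.89,0],[0,0,0],[0,0,0],[0,0,0],[0,0,0],[0,0,0],[0,0,0]],"gripper":[-1,-1,-1,-1,-1,-1,-1,-1,-1,-1]}'
cat > m.py <<'E'
from h import *
import sys
o,c=wrist(sys.argv[1])
W=cloud(c);a=np.radians(74.3);ex=np.array([np.cos(a),np.sin(a)]);ey=np.array([-ex[1],ex[0]])
O=np.array([.5994,-.0528]);P=W.reshape(-1,3);col=c["frame"].reshape(-1,3).astype(int)
d=P[:,:2]-O;X=d@ex*1000;Y=d@ey*1000;Z=P[:,2]*1000
e=o["eef_pos"][:2]-O;tz=o["eef_pos"][2]*1000;print("tcp in cap mm",e@ex*1000,e@ey*1000,tz,o["tcp_rot"],o["contact_force"])
near=(abs(X-e@ex*1000)<40)&(abs(Y-e@ey*1000)<26)&(col.min(1)>90)
m=near&(abs(Z-(tz-3.5))<4);print("crown+tongue",m.sum(),"X",np.percentile(X[m],[1,99]),"Y",np.percentile(Y[m],[1,50,99]),"Z",np.percentile(Z[m],[5,50,95]))
if m.sum()>10:
    q=np.c_[X[m],Y[m]].astype(np.float32);print(cv2.minAreaRect(q))
    g=m&(X>np.percentile(X[m],99)-8);print("tongue Y",Y[g].mean(),np.percentile(Y[g],[2,98]),"Z slope fit x,y",np.linalg.lstsq(np.c_[X[m],Y[m],np.ones(m.sum())],Z[m],rcond=None)[0])
m=(Z>60)&(Z<70)&(X>25)&(X<60)&(abs(Y)<30);print("brk X",np.percentile(X[m],[1,99]),"Y",np.percentile(Y[m],[1,99])) if m.sum() else 0
m=(Z>50.5)&(Z<55)&(abs(X)<40)&(abs(Y)<16)&(col.max(1)<80);print("ridge",m.sum(),X[m].mean(),Y[m].mean()) if m.sum() else 0
m=(Z>40)&(Z<55)&(abs(X)<48)&(abs(Y)<20)&(col.max(1)<80);print("cap X",np.percentile(X[m],[0,1,99]),"Y",np.percentile(Y[m],[1,99])) if m.sum() else 0
E
python3 m.py w3
```

```text
time: 7.25
eef_pos: [0.5959, -0.0644, 0.1826]
tcp_rot: [180.0, -0.0, 74.4]
contact_force: [-0.8, 0.7, -0.4]
gripper_width: 0.13
tcp in cap mm -12.130493658670318 0.25671908706032137 182.6490377932759 [ 1.79990289e+02 -2.11322073e-03  7.43884587e+01] [-0.82852653  0.65936041 -0.39663097]
crown+tongue 1659 X [-8.82903855 11.05241019] Y [-19.42802567  -0.14753246  18.65861282] Z [176.90659102 178.90940798 180.12334978]
((0.7441701889038086, -0.48175048828125), (39.05271530151367, 21.396512985229492), 89.2068099975586)
tongue Y -0.35207843453904997 [-7.84381216  7.49606443] Z slope fit x,y [-1.95124778e-02  1.11826434e-03  1.78847183e+02]
brk X [34.65997529 48.64432073] Y [-24.12691795  23.5796745 ]
ridge 91 -22.51681073181057 -0.028150190448566908
cap X [-29.1760391  -28.28451068 -13.51024682] Y [-13.65181271  13.67059079]
```

View pics/w3.png

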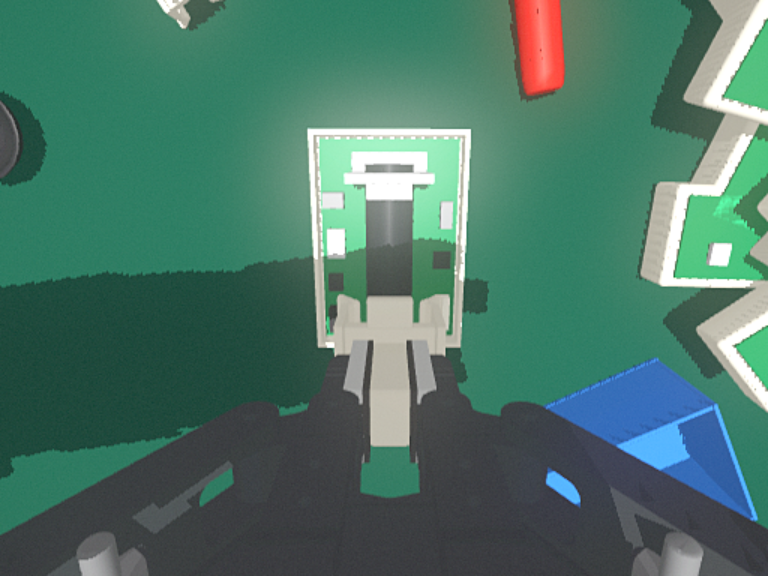

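The clip is held well. Its centre is within 0.5 mm of the capacitor's line, the yaw is right, and the tip is at X≈11 mm with the stop expected at about 44. Now down.

```bash
python3 -m pendant '{"twist":[[0,0,0],[0,0,0],[0,0,0],[0,0,0],[0,0,0],[0,0,0],[0,0,0],[0,0,0],[0,0,0],[0,0,0]],"travel":[[-0.008,0,-0.2],[0,0,-0.4],[0,0,-0.4],[0,0,-0.4],[0,0,-0.4],[0,0,-0.3],[0,0,-0.2],[0,0,-0.1],[0,0,-0.1],[0,0,0]],"gripper":[-1,-1,-1,-1,-1,-1,-1,-1,-1,-1]}' 80
```

```text
time: 8.3
eef_pos: [0.5956, -0.0649, 0.0824]
tcp_rot: [-180.0, -0.0, 74.3]
contact_force: [-0.0, -0.2, -0.4]
gripper_width: 0.129
```

```bash
python3 -m pendant '{"twist":[[0,0,0],[0,0,0],[0,0,0],[0,0,0],[0,0,0],[0,0,0],[0,0,0],[0,0,0],[0,0,0],[0,0,0]],"travel":[[0,0,-0.025],[0,0,-0.025],[0,0,-0.025],[0,0,-0.025],[0,0,-0.025],[0,0,-0.025],[0,0,-0.025],[0,0,-0.025],[0,0,-0.025],[0,0,-0.025]],"gripper":[-1,-1,-1,-1,-1,-1,-1,-1,-1,-1]}' 
python3 m.py w4
```

```text
time: 9.3
eef_pos: [0.5961, -0.0649, 0.074]
tcp_rot: [179.9, -0.0, 74.3]
contact_force: [-3.7, 0.4, 10.3]
gripper_width: 0.126
tcp in cap mm -12.576562122891602 -0.14332081581077855 73.97744214480092 [ 1.79895415e+02 -1.57419091e-02  7.43457027e+01] [-3.6677889   0.38051766 10.29971767]
crown+tongue 1638 X [-9.27130842 10.61062152] Y [-19.80447857  -0.55293436  18.15103557] Z [68.42848048 70.23074286 71.42420279]
((0.46424388885498047, -0.9043655395507812), (38.5931510925293, 21.111671447753906), 89.07077026367188)
tongue Y -0.5744002828087771 [-8.20137599  7.10725548] Z slope fit x,y [-2.79684495e-02  1.91978621e-03  7.01898890e+01]
brk X [34.70652139 48.46591999] Y [-24.02155864  24.24200321]
ridge 46 7.066431316393149 -0.5411349223070812
cap X [-7.72301384 -6.74602338  8.81071171] Y [-14.02088389  14.03282226]
```

```bash
python3 -m pendant '{"twist":[[0,0,0],[0,0,0],[0,0,0],[0,0,0],[0,0,0],[0,0,0],[0,0,0],[0,0,0],[0,0,0],[0,0,0]],"travel":[[-0.012,0.003,-0.025],[0,0,-0.025],[0,0,-0.025],[0,0,-0.025],[0,0,-0.025],[0,0,-0.025],[0,0,0],[0,0,0],[0,0,0],[0,0,0]],"gripper":[-1,-1,-1,-1,-1,-1,-1,-1,-1,-1]}'
```

```text
time: 10.35
eef_pos: [0.5953, -0.0648, 0.0666]
tcp_rot: [180.0, -0.0, 74.3]
contact_force: [1.4, -0.5, 3.8]
gripper_width: 0.128
```

Past the snap. Now easing down to the landing.

```bash
python3 -m pendant '{"twist":[[0,0,0],[0,0,0],[0,0,0],[0,0,0],[0,0,0],[0,0,0],[0,0,0],[0,0,0],[0,0,0],[0,0,0]],"travel":[[0,0,-0.0125],[0,0,-0.0125],[0,0,-0.0125],[0,0,-0.0125],[0,0,-0.0125],[0,0,-0.0125],[0,0,-0.0125],[0,0,-0.0125],[0,0,0],[0,0,0]],"gripper":[-1,-1,-1,-1,-1,-1,-1,-1,-1,-1]}'
```

```text
time: 11.35
eef_pos: [0.595, -0.0648, 0.0623]
tcp_rot: [-180.0, 0.0, 74.3]
contact_force: [2.0, -0.3, -2.2]
gripper_width: 0.127
```

```bash
python3 -m pendant '{"twist":[[0,0,0],[0,0,0],[0,0,0],[0,0,0],[0,0,0],[0,0,0],[0,0,0],[0,0,0],[0,0,0],[0,0,0]],"travel":[[0.01,0,-0.0125],[0,0,-0.0125],[0,0,-0.0125],[0,0,-0.0125],[0,0,0],[0,0,0],[0,0,0],[0,0,0],[0,0,0],[0,0,0]],"gripper":[-1,-1,-1,-1,-1,-1,-1,-1,-1,-1]}'
```

```text
time: 12.35
eef_pos: [0.5955, -0.0648, 0.0614]
tcp_rot: [180.0, 0.0, 74.3]
contact_force: [-5.0, 1.7, 11.1]
gripper_width: 0.133
```

```bash
python3 -m pendant '{"twist":[[0,0,0],[0,0,0],[0,0,0],[0,0,0],[0,0,0],[0,0,0],[0,0,0],[0,0,0],[0,0,0],[0,0,0]],"travel":[[-0.007,0.002,-0.01],[0,0,-0.01],[0,0,0],[0,0,0],[0,0,0],[0,0,0],[0,0,0],[0,0,0],[0,0,0],[0,0,0]],"gripper":[-1,-1,-1,-1,-1,-1,-1,-1,-1,-1]}' 
python3 m.py w5
```

```text
time: 13.35
eef_pos: [0.5955, -0.0648, 0.0614]
tcp_rot: [179.9, -0.0, 74.3]
contact_force: [-8.1, 0.4, 17.5]
gripper_width: 0.125
tcp in cap mm -12.605216417357749 0.5484834293244016 61.38817387794085 [ 1.79945645e+02 -1.52349865e-03  7.43451050e+01] [-8.08239012  0.41585127 17.48918395]
crown+tongue 1670 X [-9.40326111 10.59363189] Y [-19.11944114   0.1425363   19.00194887] Z [55.48038229 57.61218324 58.89076356]
((0.27277183532714844, -0.023012161254882812), (39.01838302612305, 21.269546508789062), 89.25164031982422)
tongue Y 0.10383565713130924 [-7.52046159  7.82192311] Z slope fit x,y [-2.35446529e-02  3.14445875e-03  5.75380786e+01]
brk X [34.63082517 48.58329369] Y [-23.93761224  24.13038396]
ridge 24 9.855290380563053 -1.2013745674795064
cap X [-3.65909352 -2.71304553 10.44167894] Y [-14.06743484  14.43231713]
```

View pics/w5.png

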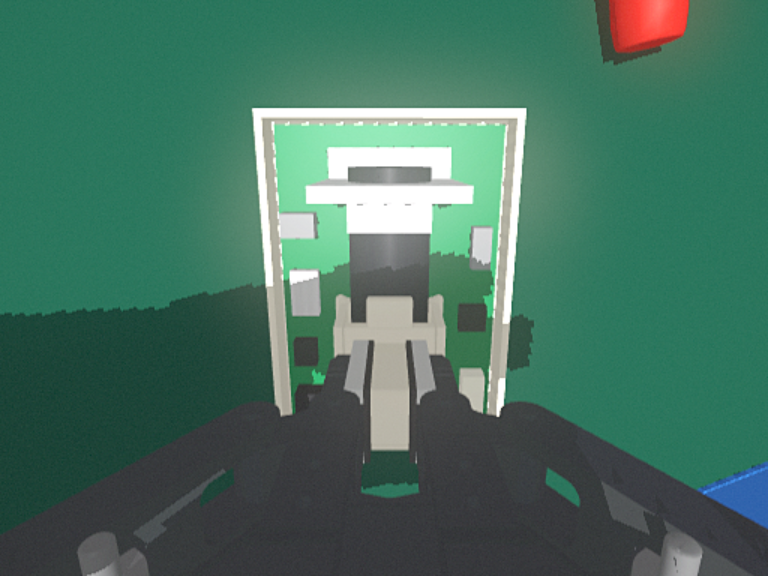

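Fully seated: z stays at 61.4 mm as the force rises to 17 N, the crown top is at about 57.6 mm and the tongue is centred. Now I'll ease off the vertical and lateral load and slide 20 mm.

```bash
python3 -m pendant '{"twist":[[0,0,0],[0,0,0],[0,0,0],[0,0,0],[0,0,0],[0,0,0],[0,0,0],[0,0,0],[0,0,0],[0,0,0]],"travel":[[-0.015,0.004,0.02],[0,0,0.02],[0.017,0.06,0],[0.017,0.06,0],[0.017,0.06,0],[0.017,0.06,0],[0.017,0.06,0],[0.017,0.06,0],[0.017,0.06,0],[0.017,0.06,0]],"gripper":[-1,-1,-1,-1,-1,-1,-1,-1,-1,-1]}'
```

```text
time: 14.4
eef_pos: [0.6002, -0.0458, 0.0615]
tcp_rot: [180.0, 0.0, 74.3]
contact_force: [1.2, -5.6, 3.9]
gripper_width: 0.124
```

```bash
python3 -m pendant '{"twist":[[0,0,0],[0,0,0],[0,0,0],[0,0,0],[0,0,0],[0,0,0],[0,0,0],[0,0,0],[0,0,0],[0,0,0]],"travel":[[0.0068,0.024,0],[0.0068,0.024,0],[0.0068,0.024,0],[0.0068,0.024,0],[0.0068,0.024,0],[0.0068,0.024,0],[0.0068,0.024,0],[0.0068,0.024,0],[0.0068,0.024,0],[0.0068,0.024,0]],"gripper":[-1,-1,-1,-1,-1,-1,-1,-1,-1,-1]}' 
python3 m.py w6
```

```text
time: 15.4
eef_pos: [0.6029, -0.0363, 0.0615]
tcp_rot: [180.0, 0.0, 74.3]
contact_force: [0.7, -5.7, 3.9]
gripper_width: 0.128
tcp in cap mm 16.861139176527335 1.0727182710023557 61.483400265559126 [1.79972601e+02 4.58856761e-02 7.43325625e+01] [ 0.65499804 -5.74203071  3.91292363]
crown+tongue 1521 X [20.15008503 48.83661626] Y [-23.02821541   0.17462706  23.17091854] Z [54.98943927 57.69836353 60.92896294]
((34.026885986328125, 0.24362564086914062), (49.8252067565918, 29.999650955200195), 89.67689514160156)
tongue Y -0.15985027939090454 [-23.87429957  24.1324026 ] Z slope fit x,y [1.14187206e-02 8.27888651e-05 5.73921780e+01]
brk X [25.1505593  48.83345005] Y [-24.04912298  24.25737234]
ridge 528 -30.978664269642334 0.174322125782168
cap X [-40.53346244 -40.12279599 -22.51691238] Y [-10.35616955  11.04230434]
```

```bash
python3 -m pendant '{"twist":[[0,0,0],[0,0,0],[0,0,0],[0,0,0],[0,0,0],[0,0,0],[0,0,0],[0,0,0],[0,0,0],[0,0,0]],"travel":[[0.0017,0.006,0],[0.0017,0.006,0],[0.0017,0.006,0],[0.0017,0.006,0],[0.0017,0.006,0],[0.0017,0.006,0],[0.0017,0.006,0],[0.0017,0.006,0],[0.0017,0.006,0],[0.0017,0.006,0]],"gripper":[-1,-1,-1,-1,-1,-1,-1,-1,-1,-1]}'
```

```text
time: 16.45
eef_pos: [0.6036, -0.0339, 0.0615]
tcp_rot: [180.0, 0.0, 74.3]
contact_force: [0.3, -6.3, 3.6]
gripper_width: 0.123
```

```bash
python3 -m pendant '{"twist":[[0,0,0],[0,0,0],[0,0,0],[0,0,0],[0,0,0],[0,0,0],[0,0,0],[0,0,0],[0,0,0],[0,0,0]],"travel":[[0.0014,0.005,0],[0.0014,0.005,0],[0.0014,0.005,0],[0.0014,0.005,0],[0.0014,0.005,0],[0,0,0],[0,0,0],[0,0,0],[0,0,0],[0,0,0]],"gripper":[-1,-1,-1,-1,-1,-1,-1,-1,-1,-1]}'
```

```text
time: 17.45
eef_pos: [0.6039, -0.0329, 0.0615]
tcp_rot: [180.0, 0.0, 74.3]
contact_force: [1.8, -4.9, 4.1]
gripper_width: 0.124
```

```bash
python3 -m pendant '{"twist":[[0,0,0],[0,0,0],[0,0,0],[0,0,0],[0,0,0],[0,0,0],[0,0,0],[0,0,0],[0,0,0],[0,0,0]],"travel":[[0.0014,0.005,0],[0.0014,0.005,0],[0.0014,0.005,0],[0.0014,0.005,0],[0.0014,0.005,0],[0,0,0],[0,0,0],[0,0,0],[0,0,0],[0,0,0]],"gripper":[-1,-1,-1,-1,-1,-1,-1,-1,-1,-1]}'
```

```text
time: 18.45
eef_pos: [0.604, -0.0326, 0.0615]
tcp_rot: [180.0, 0.1, 74.3]
contact_force: [-1.0, -11.2, 5.1]
gripper_width: 0.126
```

```bash
python3 -m pendant '{"twist":[[0,0,0],[0,0,0],[0,0,0],[0,0,0],[0,0,0],[0,0,0],[0,0,0],[0,0,0],[0,0,0],[0,0,0]],"travel":[[0.0005,0.002,0],[0,0,0],[0,0,0],[0,0,0],[0,0,0],[0,0,0],[0,0,0],[0,0,0],[0,0,0],[0,0,0]],"gripper":[-1,-1,-1,-1,-1,-1,-1,-1,-1,-1]}'
```

```text
time: 19.45
eef_pos: [0.604, -0.0326, 0.0615]
tcp_rot: [180.0, 0.1, 74.3]
contact_force: [-1.2, -10.9, 4.7]
gripper_width: 0.127
```

The tongue has butted and has been pressed for over a second, at about 6 N beyond the sliding friction. I'll ease back slightly, open, and retreat straight up.

```bash
python3 -m pendant '{"twist":[[0,0,0],[0,0,0],[0,0,0],[0,0,0],[0,0,0],[0,0,0],[0,0,0],[0,0,0],[0,0,0],[0,0,0]],"travel":[[-0.0027,-0.01,0.005],[-0.0027,-0.01,0.005],[-0.0027,-0.01,0.005],[0,0,0],[0,0,0],[0,0,0],[0,0,0],[0,0,0],[0,0,0],[0,0,0]],"gripper":[-1,-1,-1,-1,-0.7,-0.5,-0.3,-0.2,-0.1,-0.1]}' 20
```

```text
time: 20.45
eef_pos: [0.6037, -0.0325, 0.0619]
tcp_rot: [-180.0, -0.0, 74.3]
contact_force: [-0.3, 0.3, -0.2]
gripper_width: 0.449
```

```bash
python3 -m pendant '{"twist":[[0,0,0],[0,0,0],[0,0,0],[0,0,0],[0,0,0],[0,0,0],[0,0,0],[0,0,0],[0,0,0],[0,0,0]],"travel":[[0,0,0],[0,0,0.1],[0,0,0.2],[0,0,0.3],[0,0,0.4],[0,0,0.5],[0,0,0.5],[0,0,0.5],[0,0,0.4],[0,0,0]],"gripper":[-0.1,-0.1,-0.1,-0.1,-0.1,-0.1,-0.1,-0.1,-0.1,-0.1]}'
python3 - <<'E'
from h import *
o,c=wrist("w7")
W=cloud(c);a=np.radians(74.3);ex=np.array([np.cos(a),np.sin(a)]);ey=np.array([-ex[1],ex[0]])
O=np.array([.5994,-.0528]);P=W.reshape(-1,3);col=c["frame"].reshape(-1,3).astype(int)
d=P[:,:2]-O;X=d@ex*1000;Y=d@ey*1000;Z=P[:,2]*1000
for n,lo,hi in(("tab",85,98),("crown",54,60),("brk",62,70)):
    m=(X>-5)&(X<60)&(abs(Y)<27)&(Z>lo)&(Z<hi)&(col.min(1)>80)
    print(n,m.sum(),"X",np.percentile(X[m],[1,99]),"Y",np.percentile(Y[m],[1,99]),"Z",np.percentile(Z[m],[5,50,95]))
c=cv2.imread("pics/w7.png")
E
```

```text
time: 21.45
eef_pos: [0.6047, -0.0326, 0.1813]
tcp_rot: [179.7, -0.0, 74.3]
contact_force: [-0.5, -0.2, -1.0]
gripper_width: 0.445
tab 354 X [11.26597575 28.87271637] Y [-4.33801134  6.938971  ] Z [88.52426127 92.72539627 93.93577336]
crown 957 X [ 6.1710217  48.74109695] Y [-18.83587568  19.89053213] Z [55.90265251 57.73599425 58.99785779]
brk 691 X [28.40167296 48.74416876] Y [-23.79720696  23.72574385] Z [64.04328056 65.63609073 67.01025056]
```

View pics/w7.png

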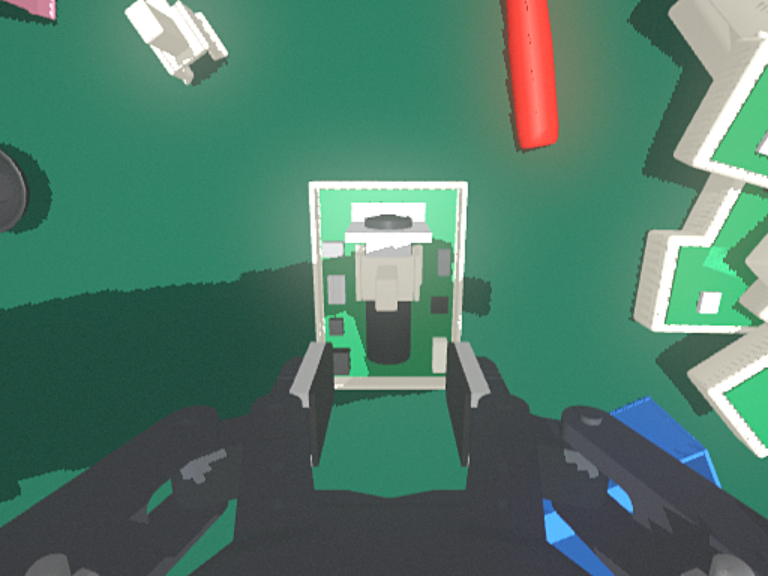

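```bash
python3 -c "
from workcell import arm
print(arm.finish_job())"
```

```text
the job is handed in; nothing more can be done
None
```

I pushed the larger clip onto the middle of the capacitor, slid it until its tongue butted against the bracket, pressed it there and let go. The job was handed in at about 21.5 s of the 61 s allowed, with no verdict reported.

- **Pushing on:** the upward force read 10.3 N while the arms were spreading and fell to almost nothing after the snap. It rose again as the crown landed, with the height staying at 61.4 mm up to 17.5 N. The sideways force on the tool reached about 8 N at that point, so I eased it off before sliding.
- **Sliding:** the total reading during the slide was about 5.5 N, a little above the 1 to 4 N you gave.
- **Butting:** the tongue met the bracket with the capacitor's x at about 44 mm. The total force there was about 11 N, roughly 6 N of it on the bracket, held for over a second.
- **Last look, gripper clear:**
  - The crown top is at about 57.7 mm, its height when fully down.
  - The tongue tip is under the lip, at about 44 mm, where I estimated the stop face to be.
  - The clip seems to lean about 1° around the capacitor, which could partly be camera error.
- **Other objects:** I did not touch anything else. I only saw part of the bench in the last image, and what was in view looked undisturbed.

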